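# Hang a keyhole hook bracket on a headed screw

### The job

Pick up the blue hook bracket by its upturned tip, hang it on the brass-headed screw of the grey upright panel by passing the wide end of its keyhole over the head, then guide it down, still holding it, until the screw is at the very end of the narrow slot, and let go so that it hangs upright and flat on the panel. The screw may be clamped anywhere along its horizontal slot, so feel for it, and do it gently: never push the bracket hard against the screw or the panel. Do not disturb the wash bottle, the timer and the small beaker.

Things in the scene. Friction and masses are not known exactly. Their poses are not given: they have to be found in the camera images.
- bracket_tip (a point): Grasp point on the upturned tip of the loose blue hook bracket, which stands upright on the bench (about 0.18 kg). The tip is a post 16 x 16 mm that rises to 70 mm above the bracket's underside; this point is on its axis, 54 mm above the underside. Axes: z up, x from the post towards the back plate, y across. Pinch the post across y, from above.
- bracket_seat (a point): Point on the back face of the bracket's plate, on the middle line, 66 mm above the underside: the screw's axis passes here when the bracket hangs fully down. It is 22 mm above the centre of the keyhole's wide part, and 12 mm above and 56 mm in +x of bracket_tip. Same axes as bracket_tip.
- panel_mid (a point): Point on the front face of the panel, middle of its horizontal slot, 150 mm above the bench. Axes: z up, x into the panel, y along the slot. The rigid screw sticks out towards -x at exactly this height, but up to 18 mm to either side along y, which no reading tells. Shank 7 mm thick, bare for 8 mm; then the brass head, 17 mm in diameter, 4 mm thick (its front 12 mm off the panel).
- bracket: Whole bracket; origin 56 mm in +x of and 54 mm below bracket_tip, mid lower edge of the plate's back face; same axes. Plate 60 wide (y), 84 high, 6 mm thick; arm to the post 34 wide, 8 mm high. Keyhole on the middle line: wide part 22 x 22 mm, bevelled corners, centre 44 mm above the underside; its top narrows at 45 degrees into a 10 mm slot that ends 69.5 mm above the underside.
- stand: Fixed stand: dark foot, grey upright panel and its screw, all rigid. Origin on the bench straight under panel_mid, same axes. Panel 120 mm wide, 12 mm thick, its top edge 16 mm above panel_mid; the foot is 14 mm high, 140 mm wide and reaches 40 mm out in front of the panel.
- wash_bottle: Bystander: clear wash bottle with red spout, 114 x 99 x 198 mm, loose, at the left. Origin at its underside.
- timer: Bystander: white timer, 62 x 62 x 19 mm, loose, at the left near the bench's front edge. Origin at its underside.
- beaker_2: Bystander: small glass beaker, 58 x 56 x 68 mm, loose, at the far right. Origin at its underside.

How it is judged:
On the way, in this order (a step that is already met when the one before it is completed fails the run):
1. the bracket is lifted from the bench (height (world z) of bracket above 0.03 m), for 0.1 s.
2. the wide part of the keyhole is over the screw's head, the plate within 4 mm of the panel (x of bracket_seat in the frame of panel_mid above -0.004 m and z of bracket_seat in the frame of panel_mid between 0.016 and 0.028 m and y of bracket_seat in the frame of panel_mid between -0.024 and 0.024 m), for 0.1 s.
3. the bracket is slid fully down, within 3 mm, while the fingers still hold it (z of bracket_seat in the frame of panel_mid between -0.003 and 0.003 m and x of bracket_seat in the frame of panel_mid above -0.005 m and contact force between the fingers and bracket above 0.5 N), for 0.1 s.
At the end, for the whole second after the job is handed in: The bracket hangs at rest on the screw, its seat point within 3 mm of the screw's height and within 5 mm of the panel's face, upright and flat to the panel within 0.12 rad, released (z of bracket_seat in the frame of panel_mid between -0.003 and 0.003 m and x of bracket_seat in the frame of panel_mid between -0.005 and 0.003 m and y of bracket_seat in the frame of panel_mid between -0.024 and 0.024 m and angle between the z axis of bracket and the z axis of stand, either way round below 0.12 rad and angle between the x axis of bracket and the x axis of stand, either way round below 0.12 rad and linear speed of bracket below 0.02 m/s); the robot touches nothing.
It fails at once if the bracket is pushed against the panel or its screw with more than 25 N (contact force between bracket and stand above 25 N).
It fails at once if a bystander (wash bottle, timer, small beaker) is moved more than 20 mm (distance of any of wash_bottle, timer, beaker_2 from where it was at the start of the episode above 0.02 m).
It also fails if it takes over 64 s, if anything falls off the work surface, if the arm or the gripper's body presses on something with over 40 N, if the wrist force passes 120 N, or if a joint passes its speed limit or range.

### The arm

A 6-joint arm with a two-finger parallel gripper is mounted at the origin on a cart in front of the work surface, level with it; the furniture and walls round the work are solid. World frame = base frame: x ahead of the robot, y to its left, z up, the work surface at z = 0. Lengths are in m, angles in rad, forces in N, time in s.
With the tool pointing down it reaches from about 0.275 to 0.825 m from the base axis. Payload 5.2 kg.
Tool frame: the origin (TCP) lies at the very end of the fingers, on their centre line; the grasp point (between the pads) lies 19 mm behind it (tcp_to_grasp is the distance from the TCP to the grasp point, in m); x points along the fingers, y is the direction in which the jaws open and shut, and the axes are right-handed (so a half turn about x gives the same grasp; the last joint's range is limited). The gripper opens to 93 mm and grips with 3 to 60 N. Pads are 15 mm wide; open, the fingers measure 128 mm over their backs; the gripper's body (75 mm by 188 mm) begins 65 mm behind the grasp point.
Start: joints at [0.951, 0.259, 1.535, -0, 1.348, -0.203], TCP at [0.223, 0.503, 0.219] pointing down, gripper open.
Joint ranges: [-3.14, 3.14], [-0.91, 2.08], [0.19, 2.58], [-1.22, 4.36], [0.22, 2.71], [-3.12, 3.12]. Speed limits (rad/s): [2.57, 2.57, 3.14, 3.14, 3.14, 3.14].

### API

Orientations are given as a rotation vector (axis times angle).
In Python, from plant import sense, grab_frame, get_calibration, job_done, look_for, masks_of, pinpoint, tcp_to_grasp gives the robot as it stands.
- The arm moves only by the tool play_rows, never from a script. Its argument "plan" is a list of rows, each a list of 6 numbers: the shift along the tool's x, y, z in m, then the turn, a rotation vector about the tool's x, y, z in rad. In form: [[dx, dy, dz, ax, ay, az], ...]. A call has 1 to 10 rows; each row shifts and turns the commanded pose from where the row before left it, along the tool's axes as they then stand; what a row does not reach is not made up. A row lasts 1/10 s, in which the tool goes at most 50 mm and 8.59 degrees, less where a joint would pass 70% of its speed; a pose out of reach is approached as far as the arm can. A call with a gripper value outside its range is refused whole. "fingers" is the closure in counts, from 0 (fully open) to 255 (shut), set as the call begins (left out, the last holds). The fingers move at their own pace and stop on an object; "grip_force" is the grip in N (left out, the last holds). Time passes only in rows, so rows that do not move let the fingers close. It gives the time, the measured TCP pose, the force and the opening at its end, in the units of the state.
- sense(): the state, without advancing time (a new reading comes with each control period).
- grab_frame(name): name is "scene" or "top"; returns the picture (420x560x3 uint8, blue, green, red); there is no depth.
- get_calibration(name): a dict with "fx", "fy", "cx", "cy" (pixels), "T" (4x4, takes a point from camera to world coordinates). Camera axes: x right, y down, z forward; pixel columns grow to the right and rows downward; lengths in m; the calibration is good to about 2 mm. A picture is of the moment at which its call begins. get_calibration takes no time and is no camera call.
- job_done(): hands the job in, once; it reports no verdict.
Trained networks look in the newest picture that a camera, given by its name, has taken for a name from the list of things; names that differ only in an ending like _2 or _b are one class to them, and where a whole thing is asked for, a point or a joint stands for the part that bears it (a point fixed in the world has none). Each returns a list of dicts, best first, with "p" (0 to 1); they miss things now and then, are a little off and sometimes report something else, mostly with a low value. They report only what shows in the picture. A call takes as long as a camera call.
- look_for(camera, thing): "centre" ([x, y, z] in m, in world coordinates, good to about 4 mm: the middle of the surface that is visible of it).
- masks_of(camera, thing): "mask" (420x560 bool, what is visible of it).
- pinpoint(camera, thing): "centre" ([x, y, z] in m, in world coordinates, good to about 4 mm: a listed point, or the origin of a listed thing).
The state is a dict: "time_s": time; "joints": joint angles; "joint_vel": joint speeds; "joint_efforts": joint torques, N m; "tool_pos": TCP position; "ee_rot": TCP orientation; "ft_force": force on the tool from outside, world axes, zero at the start; "ft_torque": the same for the moment, N m; "gripper_width": finger opening in m.
Only numpy, scipy, OpenCV 4.12 (cv2) and the standard library are available. Lean on these libraries where they do the work, as an engineer would, in place of code of your own. Each camera call takes 0.05 s, during which the arm holds its last target.

## Working session

There is one attempt and no reset: what is moved stays moved. The work goes in short steps, Python scripts to look and compute and a tool call to move; the robot and the scene stay as the last step left them, time stands still between calls to the robot, and variables do not carry over. Pictures are saved under pics/ and viewed, and the job is handed in when it is done.

Besides the shell and the picture viewer there is one more tool, called after "Emit:" as name(argument=value, ...) on one line, values as JSON. play_rows: Moves the arm, as the interface text tells. Its arguments: {"type":"object","properties":{"plan":{"type":"array","items":{"type":"array","items":{"type":"number"}}},"fingers":{"type":"number"},"grip_force":{"type":"number"}},"required":["plan"]}

```bash
mkdir -p pics; ls
python3 - <<'E'
from plant import *
import cv2
s=sense(); print(s)
for c in ("scene","top"):
    cv2.imwrite(f"pics/{c}0.png",grab_frame(c))
    k=get_calibration(c); print(c,k)
    for t in ("bracket_tip","bracket_seat","panel_mid","bracket","stand"):
        print(c,t,[(r["p"],[round(float(v),4) for v in r["centre"]]) for r in pinpoint(c,t)][:2])
print(tcp_to_grasp, sense()["time_s"])
E
```

```text
pics
{'time_s': 0.0, 'joints': array([ 9.51190330e-01,  2.59328829e-01,  1.53604467e+00, -2.01396285e-05,
        1.34798087e+00, -2.02806646e-01]), 'joint_vel': array([ 1.53987534e-03, -7.43717950e-04, -9.04842243e-04,  1.34331906e-04,
        4.75727886e-05, -5.54281797e-05]), 'joint_efforts': array([-2.51030224e-04, -4.37325919e+01, -2.83993685e+01,  7.17123225e-02,
        4.16229840e-02, -1.43026209e-04]), 'tool_pos': array([0.22233729, 0.50248312, 0.21784074]), 'ee_rot': array([ 0.32566937,  1.54664886, -0.32823373]), 'ft_force': array([-0.2943258 , -0.64858178,  0.22379358]), 'ft_torque': array([ 0.01349346, -0.05187665,  0.03504164]), 'gripper_width': 0.09288730147344136}
scene {'fx': 498.8074267489629, 'fy': 498.8074267489629, 'cx': 279.6166975304166, 'cy': 205.90156955565814, 'T': array([[ 0.674157  , -0.54019088,  0.50369252, -0.23235095],
       [-0.7384407 , -0.47934591,  0.47427085, -0.75126799],
       [-0.01475384, -0.69168007, -0.72205333,  1.26709842],
       [ 0.        ,  0.        ,  0.        ,  1.        ]])}
scene bracket_tip [(0.8, [0.4738, 0.0747, 0.0595])]

[... 153 characters left out ...]
 [(0.77, [0.5228, 0.0923, -0.0022])]
scene stand [(0.93, [0.6469, -0.0215, -0.0027])]
top {'fx': 408.33156314753126, 'fy': 408.33156314753126, 'cx': 276.8526809212021, 'cy': 214.75675851111862, 'T': array([[-0.01437732, -0.98702252,  0.159937  ,  0.36366073],
       [-0.99988466,  0.01497522,  0.00253363,  0.01661386],
       [-0.00489584, -0.15988212, -0.98712397,  1.32793983],
       [ 0.        ,  0.        ,  0.        ,  1.        ]])}
top bracket_tip [(0.59, [0.4692, 0.0719, 0.057])]
top bracket_seat [(0.66, [0.5192, 0.0929, 0.0658]), (0.62, [0.5439, 0.3449, -0.0026])]
top panel_mid []
top bracket [(0.6, [0.516, 0.0928, 0.0025])]
top stand [(0.66, [0.6515, -0.0215, 0.0009])]
0.0188 0.6
```

View pics/scene0.png

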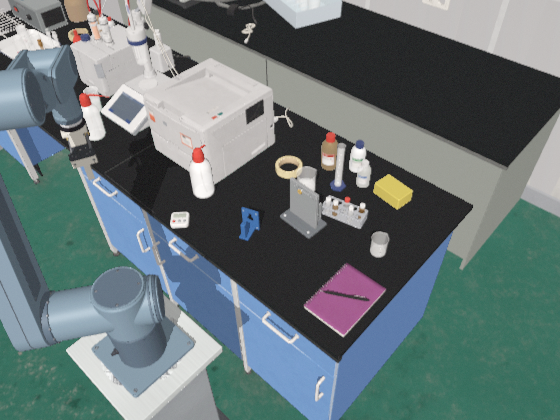

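View pics/top0.png

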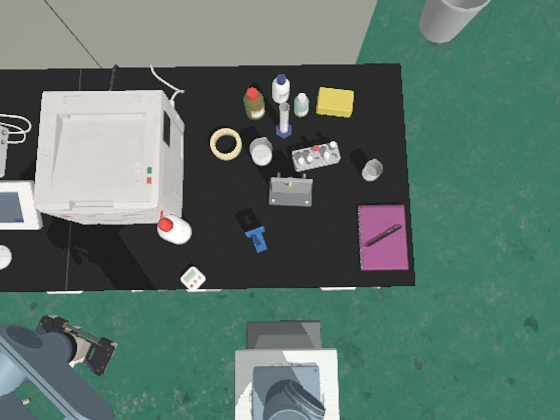

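Run:
```python
import cv2,numpy as np
s=cv2.imread("pics/scene0.png");t=cv2.imread("pics/top0.png")
a=cv2.resize(s[165:245,230:335],None,fx=7,fy=7,interpolation=cv2.INTER_CUBIC)
b=cv2.resize(t[165:260,235:325],None,fx=6,fy=6,interpolation=cv2.INTER_CUBIC)
cv2.imwrite("pics/sz.png",a);cv2.imwrite("pics/tz.png",b)
```

```text
(no output)
```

View pics/sz.png

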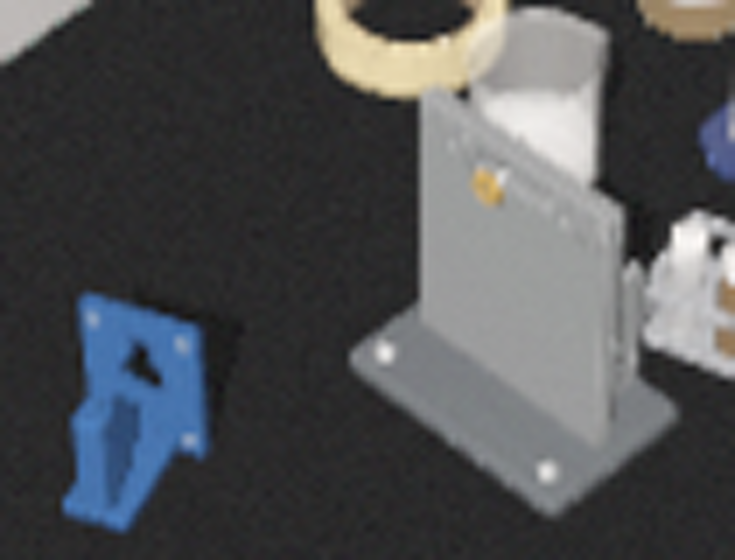

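View pics/tz.png

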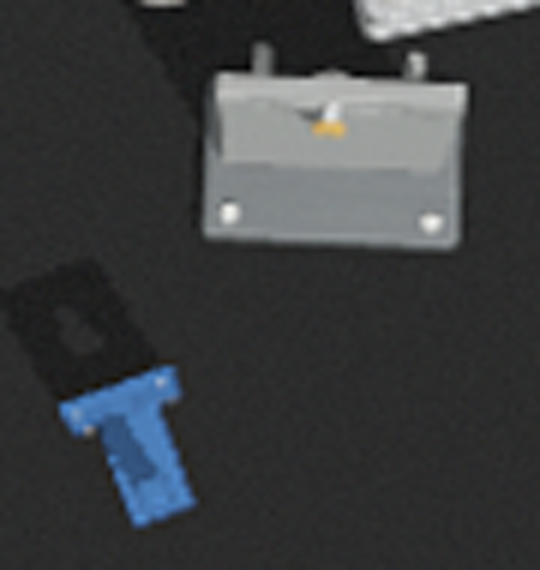

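```bash
cat > h.py <<'E'
import cv2,numpy as np
from scipy.optimize import least_squares,minimize
from plant import get_calibration
K={c:get_calibration(c) for c in ("scene","top")}
def proj(c,P):
    k=K[c];T=k["T"];q=(np.atleast_2d(P)-T[:3,3])@T[:3,:3]
    return np.c_[k["fx"]*q[:,0]/q[:,2]+k["cx"],k["fy"]*q[:,1]/q[:,2]+k["cy"]]
def tf(p,P):
    c,s=np.cos(p[2]),np.sin(p[2]);P=np.atleast_2d(np.asarray(P,float))
    return np.c_[p[0]+c*P[:,0]-s*P[:,1],p[1]+s*P[:,0]+c*P[:,1],P[:,2]]
def box(x0,x1,y0,y1,z0,z1):
    return np.array([[x,y,z] for x in(x0,x1) for y in (y0,y1) for z in (z0,z1)])
BR=[box(-.006,0,-.03,.03,0,.084),box(-.064,-.006,-.017,.017,0,.008),box(-.064,-.048,-.008,.008,0,.070)]
def render(c,p,roi,ss=6):
    x0,y0,x1,y1=roi;m=np.zeros(((y1-y0)*ss,(x1-x0)*ss),np.uint8)
    for b in BR:
        uv=((proj(c,tf(p,b))-[x0-.5,y0-.5])*ss*16-8)
        cv2.fillConvexPoly(m,cv2.convexHull(np.round(uv).astype(np.int32)),255,cv2.LINE_AA,4)
    return cv2.resize(m,(x1-x0,y1-y0),interpolation=cv2.INTER_AREA)/255.
E
python3 - <<'E'
from h import *
s=cv2.imread("pics/scene0.png");t=cv2.imread("pics/top0.png")
I={"scene":(s,(230,195,270,250)),"top":(t,(238,218,275,260))}
def blue(im,roi):
    x0,y0,x1,y1=roi;q=im[y0:y1,x0:x1].astype(float)
    b=q[...,0]-q[...,2];return np.clip(b/70,0,1)
B={c:blue(*I[c]) for c in I}
# (hole excluded: fill)
def cost(p,cs=("scene","top")):
    return sum(((render(c,p,I[c][1])-B[c])**2).sum() for c in cs)
for cs in (("scene","top"),("scene",),("top",)):
    best=min((minimize(cost,[.52,.092,y],args=(cs,),method="Nelder-Mead",options=dict(initial_simplex=[[.52,.092,y],[.526,.092,y],[.52,.098,y],[.52,.092,y+.15]],xatol=1e-5)) for y in (.2,.35,.5)),key=lambda r:r.fun)
    print(cs,best.x,best.fun)
    if len(cs)==2: p=best.x
for c in B:
    a=np.hstack([B[c],render(c,p,I[c][1])]);cv2.imwrite(f"pics/fit_{c}.png",cv2.resize((a*255).astype(np.uint8),None,fx=6,fy=6))
# stand
def un(U,sc,o): return (np.array(U)+.5)/sc-.5+np.array(o)
SP=[([0,.06,.166],(422,90)),([0,-.06,.166],(608,212)),([0,-.06,.014],(605,442)),([0,.06,.014],(420,318)),([-.04,.07,.014],(350,356)),([-.04,-.07,.014],(550,510))]
TP=[([-.04,.07,.014],(204,237)),([-.04,-.07,.014],(459,247)),([.012,.06,.166],(217,73)),([.012,-.06,.166],(467,84)),([0,-.06,.166],(465,107)),([0,.06,.166],(218,95))]
def res(p,v=False):
    r=[]
    for k,(X,U) in enumerate(SP): r.append((proj("scene",tf(p,X))-un(U,7,(230,165)))[0])
    for k,(X,U) in enumerate(TP): r.append((proj("top",tf(p,X))-un(U,6,(235,165)))[0])
    return np.array(r).ravel()
r=least_squares(res,[.647,-.022,0],loss="soft_l1");print("stand",r.x);print(r.fun.reshape(-1,2).round(2))
q=r.x
for c,U,sc,o in(("scene",(488,186),7,(230,165)),("top",(329,129),6,(235,165))):
    f=lambda v: (proj(c,tf(q,[-.012,v[0],.15+v[1]]))-un(U,sc,o))[0]
    print(c,"screw y",least_squares(f,[0,0]).x)
E
```

```text
('scene', 'top') [0.52090448 0.0915485  0.35794903] 42.05246459368061
('scene',) [0.51874826 0.0901476  0.35460406] 14.425375797377775
('top',) [0.52267606 0.09144455 0.3381363 ] 10.544962141719434
stand [ 0.6488196  -0.02512048 -0.05657894]
[[-0.31 -0.28]
 [ 0.45  0.79]
 [-0.91  0.15]
 [-0.01 -0.59]
 [-0.31 -1.5 ]
 [ 0.9  -1.46]
 [-0.15 -0.14]
 [ 0.11 -0.07]
 [ 0.59  0.22]
 [-0.07  0.02]
 [ 0.15  0.18]
 [ 0.25  0.54]]
scene screw y [ 0.00426314 -0.00048105]
top screw y [0.00605895 0.01113815]
```

```bash
python3 -c "
import cv2,numpy as np
a=cv2.imread('pics/fit_scene.png');b=cv2.imread('pics/fit_top.png')
h=max(a.shape[0],b.shape[0]);w=max(a.shape[1],b.shape[1]);c=np.zeros((a.shape[0]+b.shape[0],w,3),np.uint8);c[:a.shape[0],:a.shape[1]]=a;c[a.shape[0]:,:b.shape[1]]=b;cv2.imwrite('pics/fit.png',c)"
```

```text
(no output)
```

View pics/fit.png

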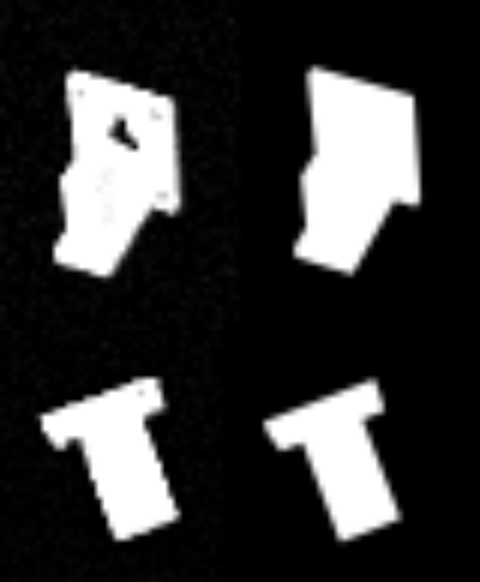

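```bash
cat > g.py <<'E'
import numpy as np
from scipy.spatial.transform import Rotation as Ro
from plant import sense
def Rdown(yaw,flip=False):
    y=np.array([-np.sin(yaw),np.cos(yaw),0])*(-1 if flip else 1);x=np.array([0,0,-1.]);return np.c_[x,y,np.cross(x,y)]
def go(pos,yaw,flip=False):
    s=sense();R=Ro.from_rotvec(s["ee_rot"]).as_matrix();Rt=Rdown(yaw,flip)
    print("t",s["time_s"],"pos",s["tool_pos"].round(4),"F",s["ft_force"].round(2),"w",round(s["gripper_width"],4))
    print("rot(tool)",Ro.from_matrix(R.T@Rt).as_rotvec().round(4))
    d=np.array(pos)-s["tool_pos"]
    print("shift after rot",(Rt.T@d).round(4),"shift before rot",(R.T@d).round(4))
E
python3 - <<'E'
from g import *
print(Ro.from_rotvec(sense()["ee_rot"]).as_matrix().round(3))
for f in(False,True): go([.468,.072,.25],.35,f)
from plant import *
for c in("scene","top"):
  for t in("wash_bottle","timer"): print(c,t,[(r["p"],np.round(r["centre"],3)) for r in pinpoint(c,t)][:1])
E
```

```text
[[ 0.     0.405  0.914]
 [ 0.     0.914 -0.405]
 [-1.     0.     0.   ]]
t 0.6 pos [0.2227 0.5029 0.2187] F [ 1.07 -0.19  0.14] w 0.0928
rot(tool) [-7.668e-01  0.000e+00 -1.000e-04]
shift after rot [-0.0313 -0.4889  0.0827] shift before rot [-0.0313 -0.2947  0.3988]
t 0.6 pos [0.2227 0.5029 0.2187] F [ 1.07 -0.19  0.14] w 0.0928
rot(tool) [ 2.3748e+00 -1.0000e-04 -1.0000e-04]
shift after rot [-0.0313  0.4889 -0.0827] shift before rot [-0.0313 -0.2947  0.3988]
scene wash_bottle [(0.73, array([0.546, 0.343, 0.   ]))]
scene timer []
top wash_bottle [(0.87, array([ 0.543,  0.342, -0.003]))]
top timer [(0.85, array([ 0.377,  0.294, -0.004]))]
```

Emit:
play_rows(plan=[[-0.01,-0.0275,0.038,0,0,0],[-0.01,-0.029,0.0385,0,0,0],[-0.01,-0.029,0.0385,0,0,0],[0,-0.029,0.0395,0,0,0],[0,-0.029,0.0395,0,0,0],[0,-0.029,0.0395,0,0,0],[0,-0.029,0.0395,0,0,0],[0,-0.029,0.0395,0,0,0],[0,-0.029,0.0395,0,0,0],[0,-0.029,0.0395,0,0,0]], fingers=0)

```text
time_s: 1.8
tool_pos: [0.4645, 0.0787, 0.249]
ee_rot: [0.327, 1.545, -0.327]
ft_force: [1.1, 0.4, -0.3]
gripper_width: 0.093
```

Emit:
play_rows(plan=[[0,0,0,-0.128,0,0],[0,0,0,-0.128,0,0],[0,0,0,-0.128,0,0],[0,0,0,-0.128,0,0],[0,0,0,-0.128,0,0],[0,0,0,-0.127,0,0],[0,0,0,0,0,0],[0,0,0,0,0,0]])

```text
time_s: 2.6
tool_pos: [0.4638, 0.0807, 0.2487]
ee_rot: [-0.272, 1.554, 0.272]
ft_force: [-1.2, 1.4, -0.2]
gripper_width: 0.0931
```

Run:
```python
from g import *
go([.468,.072,.035],.35)
```

```text
t 2.6 pos [0.4638 0.0807 0.2487] F [-1.18  1.42 -0.15] w 0.0931
rot(tool) [-0.0032  0.0001  0.    ]
shift after rot [ 0.2137 -0.0096  0.001 ] shift before rot [ 0.2137 -0.0096  0.001 ]
```

Emit:
play_rows(plan=[[0.02,-0.0095,0.001,0,0,0],[0.03,0,0,0,0,0],[0.03,0,0,0,0,0],[0.03,0,0,0,0,0],[0.03,0,0,0,0,0],[0.02,0,0,0,0,0],[0,0,0,0,0,0],[0,0,0,0,0,0]])

```text
time_s: 3.4
tool_pos: [0.4682, 0.072, 0.089]
ee_rot: [-0.274, 1.554, 0.274]
ft_force: [0.4, 0.6, 0.4]
gripper_width: 0.0932
```

Run:
```python
from g import *
from plant import *
import cv2
go([.468,.072,.035],.35)
a=grab_frame("scene")[165:245,215:320];b=grab_frame("top")[190:270,215:320]
cv2.imwrite("pics/g1.png",np.vstack([cv2.resize(x,None,fx=3.7*1,fy=3.7,interpolation=2) for x in(a,b)]))
```

```text
t 3.4 pos [0.4682 0.072  0.089 ] F [0.37 0.58 0.44] w 0.0932
rot(tool) [-0.0013 -0.0003 -0.0001]
shift after rot [ 0.054   0.     -0.0002] shift before rot [ 0.054   0.     -0.0002]
```

View pics/g1.png

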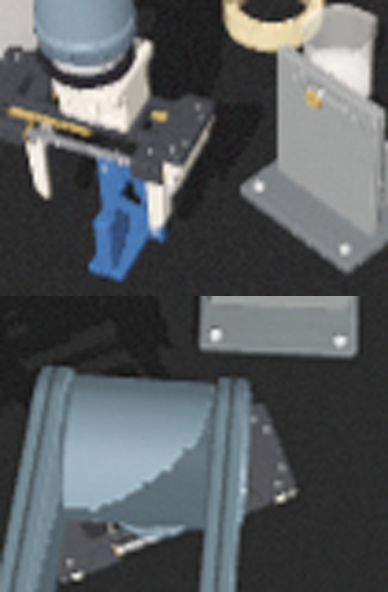

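Emit:
play_rows(plan=[[0.015,0,0,0,0,0],[0.02,0,0,0,0,0],[0.015,0,0,0,0,0],[0.004,0,0,0,0,0],[0,0,0,0,0,0],[0,0,0,0,0,0]])

```text
time_s: 4.1
tool_pos: [0.469, 0.072, 0.0358]
ee_rot: [-0.275, 1.551, 0.274]
ft_force: [-0.1, 0.7, 1.0]
gripper_width: 0.0928
```

Emit:
play_rows(plan=[[0,0,0,0,0,0],[0,0,0,0,0,0],[0,0,0,0,0,0],[0,0,0,0,0,0],[0,0,0,0,0,0],[0,0,0,0,0,0],[0,0,0,0,0,0],[0,0,0,0,0,0],[0,0,0,0,0,0],[0,0,0,0,0,0]], fingers=255, grip_force=25)

```text
time_s: 5.1
tool_pos: [0.468, 0.0721, 0.0346]
ee_rot: [-0.275, 1.553, 0.275]
ft_force: [-0.7, 0.1, -0.0]
gripper_width: 0.0177
```

Emit:
play_rows(plan=[[0,0,0,0,0,0],[0,0,0,0,0,0],[0,0,0,0,0,0],[0,0,0,0,0,0],[0,0,0,0,0,0]])

```text
time_s: 5.6
tool_pos: [0.4679, 0.0721, 0.0346]
ee_rot: [-0.275, 1.553, 0.275]
ft_force: [0.3, 0.9, -0.3]
gripper_width: 0.0162
```

Run:
```python
from g import *
go([.468,.072,.215],.35)
```

```text
t 5.6 pos [0.4679 0.0721 0.0346] F [ 0.28  0.94 -0.31] w 0.0162
rot(tool) [ 0.0002 -0.0002 -0.0001]
shift after rot [-1.804e-01 -1.000e-04  1.000e-04] shift before rot [-1.804e-01 -1.000e-04  0.000e+00]
```

Emit:
play_rows(plan=[[-0.02,0,0,0,0,0],[-0.03,0,0,0,0,0],[-0.03,0,0,0,0,0],[-0.026,0,0,0,0,0],[0,0,0,-0.1,0,0],[0,0,0,-0.1,0,0],[0,0,0,-0.1,0,0],[0,0,0,-0.107,0,0],[0,0,0,0,0,0],[0,0,0,0,0,0]])

```text
time_s: 6.6
tool_pos: [0.4678, 0.072, 0.1404]
ee_rot: [-0.59, 1.49, 0.59]
ft_force: [0.1, 1.1, -2.8]
gripper_width: 0.0161
```

```bash
cat >> g.py <<'E'
ST=np.array([.6488,-.0251,-.0566])
def goseat(d,y,z,st=ST,dz=0):
    "seat at x=-d, y, z rel panel_mid"
    c,s=np.cos(st[2]),np.sin(st[2]);X=-d-.056
    go([st[0]+c*X-s*y,st[1]+s*X+c*y,.15+z-.066+.0346+dz],st[2])
def where(st=ST):
    s=sense();c,n=np.cos(st[2]),np.sin(st[2]);p=s["tool_pos"]-[st[0],st[1],0]
    print("seat rel panel: x",round(c*p[0]+n*p[1]+.056,4),"y",round(-n*p[0]+c*p[1],4),"z",round(p[2]-.0346+.066-.15,4),"F",s["ft_force"].round(2),"T",s["ft_torque"].round(2))
E
python3 - <<'E'
from g import *
goseat(.05,.005,.022); where()
E
```

```text
t 6.6 pos [0.4678 0.072  0.1404] F [ 0.11  1.1  -2.76] w 0.0161
rot(tool) [ 8.11e-01 -5.00e-04 -1.00e-04]
shift after rot [-0.0002 -0.0817  0.0802] shift before rot [-0.0002 -0.1144 -0.004 ]
seat rel panel: x -0.1302 y 0.0867 z 0.0218 F [ 0.11  1.1  -2.76] T [0.05 0.06 0.02]
```

Emit:
play_rows(plan=[[0,0,0,0.1,0,0],[0,0,0,0.1,0,0],[0,0,0,0.1,0,0],[0,0,0,0.1,0,0],[0,0,0,0.1,0,0],[0,0,0,0.1,0,0],[0,0,0,0.1,0,0],[0,0,0,0.111,0,0],[0,0,0,0,0,0],[0,0,0,0,0,0]])

```text
time_s: 7.6
tool_pos: [0.4679, 0.072, 0.1405]
ee_rot: [0.041, 1.571, -0.041]
ft_force: [0.3, 0.1, -1.4]
gripper_width: 0.0158
```

Emit:
play_rows(plan=[[0,-0.02,0.02,0,0,0],[0,-0.02,0.02,0,0,0],[0,-0.021,0.02,0,0,0],[0,-0.0205,0.02,0,0,0],[0,0,0,0,0,0],[0,0,0,0,0,0]])

```text
time_s: 8.2
tool_pos: [0.5433, -0.0139, 0.1402]
ee_rot: [0.043, 1.571, -0.042]
ft_force: [-0.2, 0.2, -2.2]
gripper_width: 0.0155
```

Run:
```python
from g import *
from plant import *
import cv2
goseat(.05,.005,.022); where()
a=grab_frame("scene");b=grab_frame("top")
cv2.imwrite("pics/h_scene.png",a);cv2.imwrite("pics/h_top.png",b)
cv2.imwrite("pics/h1.png",cv2.resize(a[150:240,230:340],None,fx=6,fy=6,interpolation=2))
cv2.imwrite("pics/h2.png",cv2.resize(b[165:245,235:325],None,fx=6,fy=6,interpolation=2))
```

```text
t 8.2 pos [ 0.5433 -0.0139  0.1402] F [-0.18  0.23 -2.15] w 0.0155
rot(tool) [ 0.0026 -0.0011 -0.0004]
shift after rot [-0.0004 -0.0002 -0.0001] shift before rot [-0.0004 -0.0002 -0.0001]
seat rel panel: x -0.0499 y 0.0052 z 0.0216 F [-0.18  0.23 -2.15] T [0.08 0.06 0.02]
```

View pics/h1.png

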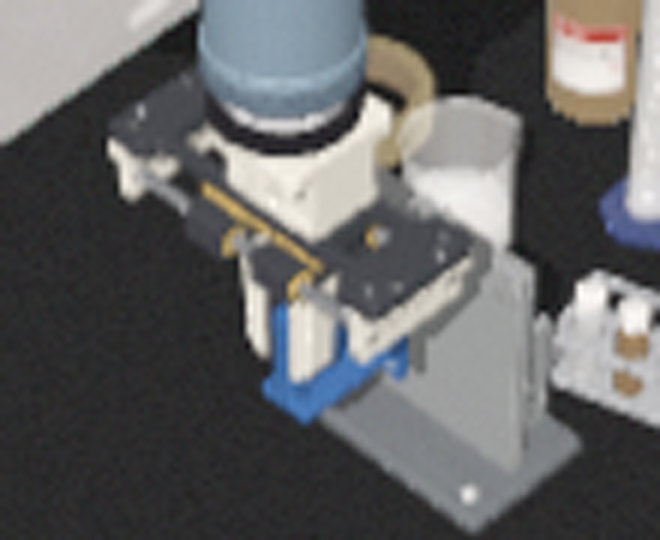

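View pics/h2.png

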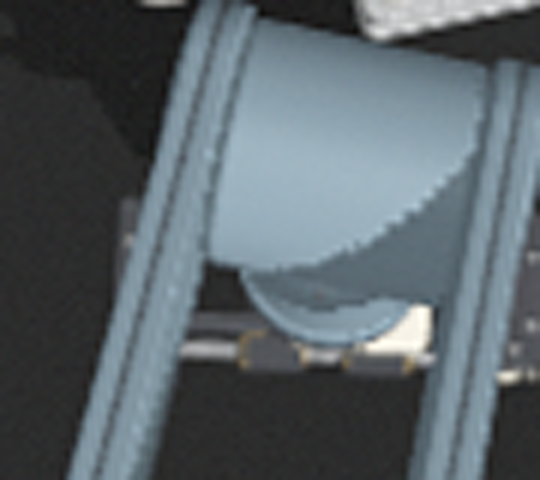

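Run:
```python
from h import *
from scipy.ndimage import shift
ST=np.array([.6488,-.0251,-.0566])
s=cv2.imread("pics/scene0.png").astype(float);t=cv2.imread("pics/top0.png").astype(float)
for c,im,roi in(("scene",s,(292,183,308,197)),("top",t,(282,180,298,192))):
    x0,y0,x1,y1=roi;q=im[y0:y1,x0:x1];w=np.clip((q[...,2]-q[...,0])-15,0,None)
    yy,xx=np.mgrid[y0:y1,x0:x1];u=(w*xx).sum()/w.sum();v=(w*yy).sum()/w.sum()
    print(c,"uv",u,v); print(w.astype(int))
    # modelled brass visible: front disc + rim
    a=np.linspace(0,2*np.pi,400,endpoint=False);
    def model(y,dx=0):
        pts=[]
        disc=[[-.012+dx,y+r*np.cos(b),.15+r*np.sin(b)] for r in np.sqrt(np.linspace(0.01,1,12))*.0085 for b in a[::8]]
        return proj(c,tf(ST,disc))
    k=K[c];d=k["T"][:3,:3]@np.array([(u-k["cx"])/k["fx"],(v-k["cy"])/k["fy"],1]);o=k["T"][:3,3]
    for z in (.148,.15,.153,.156):
        P=o+d*(z-o[2])/d[2];cc,ss=np.cos(ST[2]),np.sin(ST[2]);e=P-[ST[0],ST[1],0]
        print(z,P.round(4),"panel x,y",round(cc*e[0]+ss*e[1],4),round(-ss*e[0]+cc*e[1],4))
```

```text
scene uv 299.15494211932327 191.3285841495993
[[ 0  0  0  0  0  0  0  0  0  0  0  0  0  0  0  0]
 [ 0  0  0  0  0  0  0  0  0  0  0  0  0  0  0  0]
 [ 0  0  0  0  0  0  0  0  0  0  0  0  0  0  0  0]
 [ 0  0  0  0  0  0  0  0  0  0  0  0  0  0  0  0]
 [ 0  0  0  0  0  0  0  0  0  0  0  0  0  0  0  0]
 [ 0  0  0  0  0  0  0  0  0  0  0  0  0  0  0  0]
 [ 0  0  0  0  0  0 43 32  0  0  0  0  0  0  0  0]
 [ 0  0  0  0  0 20 87 87 61  0  0  0  0  0  0  0]
 [ 0  0  0  0  0 31 73 66 92 12  0  0  0  0  0  0]
 [ 0  0  0  0  0  2 64 69 91 62  0  0  0  0  0  0]
 [ 0  0  0  0  0  0 20 67 77 43  0  0  0  0  0  0]
 [ 0  0  0  0  0  0  0 12 12  0  0  0  0  0  0  0]
 [ 0  0  0  0  0  0  0  0  0  0  0  0  0  0  0  0]
 [ 0  0  0  0  0  0  0  0  0  0  0  0  0  0  0  0]]
0.148 [ 0.6373 -0.0194  0.148 ] panel x,y -0.0118 0.005
0.15 [ 0.6358 -0.0207  0.15  ] panel x,y -0.0132 0.0036
0.153 [ 0.6335 -0.0227  0.153 ] panel x,y -0.0155 0.0015
0.156 [ 0.6311 -0.0247  0.156 ] panel x,y -0.0177 -0.0006
top uv 289.4217616580311 185.95647668393784
[[  0   0   0   0   0   0   0   0   0   0   0   0   0   0   0   0]
 
[... 261 characters left out ...]
   0]
 [  0   0   0   0   0  23  63  54  48  53   7   0   0   0   0   0]
 [  0   0   0   0   0  67 104  93 100 106  41   0   0   0   0   0]
 [  0   0   0   0   0  18  34  31  47  61  15   0   0   0   0   0]
 [  0   0   0   0   0   0   0   0   0   0   0   0   0   0   0   0]
 [  0   0   0   0   0   0   0   0   0   0   0   0   0   0   0   0]
 [  0   0   0   0   0   0   0   0   0   0   0   0   0   0   0   0]
 [  0   0   0   0   0   0   0   0   0   0   0   0   0   0   0   0]]
0.148 [ 0.6406 -0.0188  0.148 ] panel x,y -0.0085 0.0058
0.15 [ 0.6402 -0.0187  0.15  ] panel x,y -0.009 0.0059
0.153 [ 0.6395 -0.0187  0.153 ] panel x,y -0.0097 0.0059
0.156 [ 0.6388 -0.0186  0.156 ] panel x,y -0.0104 0.006
```

Emit:
play_rows(plan=[[0,0,0.01,0,0,0],[-0.0004,0,0.01,0,0,0],[0,0,0.006,0,0,0],[0,0,0.004,0,0,0],[0,0,0.002,0,0,0],[0,0,0,0,0,0],[0,0,0,0,0,0]])

```text
time_s: 9.0
tool_pos: [0.5752, -0.0153, 0.1409]
ee_rot: [0.042, 1.571, -0.042]
ft_force: [-0.6, -0.1, -1.7]
gripper_width: 0.0158
```

Run:
```python
from g import *
from plant import *
import cv2
goseat(.018,.005,.022); where()
a=grab_frame("scene")
cv2.imwrite("pics/i1.png",cv2.resize(a[150:240,230:340],None,fx=7,fy=6.5,interpolation=2))
```

```text
t 9.0 pos [ 0.5752 -0.0153  0.1409] F [-0.55 -0.11 -1.72] w 0.0158
rot(tool) [ 0.0029 -0.0006 -0.0001]
shift after rot [ 0.0003 -0.0006  0.    ] shift before rot [ 0.0003 -0.0006  0.    ]
seat rel panel: x -0.018 y 0.0056 z 0.0223 F [-0.55 -0.11 -1.72] T [-0.04  0.05  0.01]
```

View pics/i1.png

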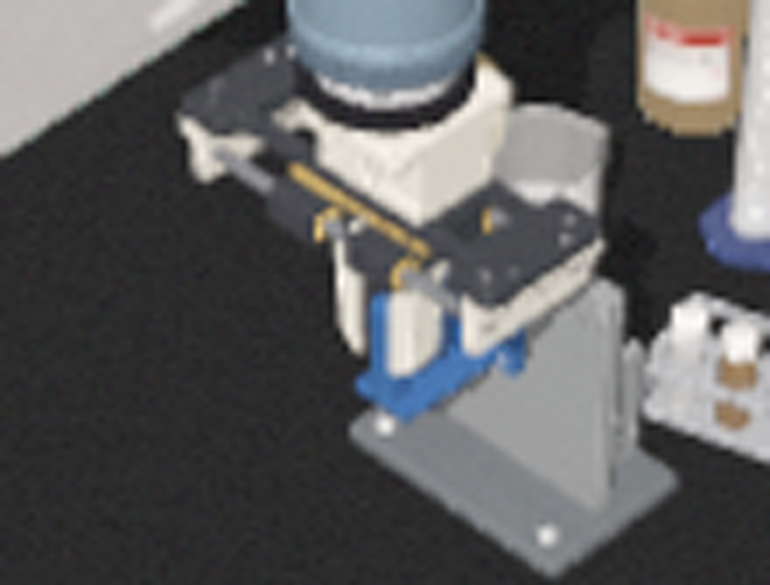

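Emit:
play_rows(plan=[[0,-0.0005,0.001,0,0,0],[0,0,0.001,0,0,0],[0,0,0.001,0,0,0],[0,0,0,0,0,0],[0,0,0,0,0,0]])

```text
time_s: 9.55
tool_pos: [0.5785, -0.016, 0.141]
ee_rot: [0.042, 1.57, -0.042]
ft_force: [-0.4, -0.6, -2.4]
gripper_width: 0.0158
```

Emit:
play_rows(plan=[[0,0,0.001,0,0,0],[0,0,0.001,0,0,0],[0,0,0,0,0,0]])

```text
time_s: 9.85
tool_pos: [0.5806, -0.0162, 0.141]
ee_rot: [0.042, 1.57, -0.042]
ft_force: [1.0, 0.9, -1.3]
gripper_width: 0.016
```

Emit:
play_rows(plan=[[0,0,0.001,0,0,0],[0,0,0,0,0,0]])

```text
time_s: 10.05
tool_pos: [0.5816, -0.0162, 0.141]
ee_rot: [0.042, 1.57, -0.042]
ft_force: [-0.0, -0.9, -1.5]
gripper_width: 0.0156
```

Run:
```python
from g import *
where()
```

```text
seat rel panel: x -0.0116 y 0.0051 z 0.0224 F [-0.04 -0.95 -1.5 ] T [ 0.    0.01 -0.03]
```

Emit:
play_rows(plan=[[0,0,0.001,0,0,0],[0,0,0,0,0,0]])

```text
time_s: 10.25
tool_pos: [0.5826, -0.0163, 0.1411]
ee_rot: [0.042, 1.57, -0.042]
ft_force: [-0.3, -0.5, -1.0]
gripper_width: 0.016
```

Emit:
play_rows(plan=[[0,0,0.001,0,0,0],[0,0,0,0,0,0]])

```text
time_s: 10.45
tool_pos: [0.5836, -0.0163, 0.1411]
ee_rot: [0.042, 1.57, -0.042]
ft_force: [-0.5, 0.4, -2.6]
gripper_width: 0.016
```

Emit:
play_rows(plan=[[0,0,0.001,0,0,0],[0,0,0,0,0,0]])

```text
time_s: 10.65
tool_pos: [0.5846, -0.0164, 0.1411]
ee_rot: [0.042, 1.57, -0.042]
ft_force: [0.5, 0.8, -1.8]
gripper_width: 0.0161
```

Emit:
play_rows(plan=[[0,0,0.001,0,0,0],[0,0,0,0,0,0]])

```text
time_s: 10.85
tool_pos: [0.5856, -0.0164, 0.1411]
ee_rot: [0.042, 1.57, -0.042]
ft_force: [-0.5, 0.0, -2.1]
gripper_width: 0.0159
```

Emit:
play_rows(plan=[[0,0,0.001,0,0,0],[0,0,0,0,0,0]])

```text
time_s: 11.05
tool_pos: [0.5866, -0.0164, 0.1411]
ee_rot: [0.042, 1.57, -0.042]
ft_force: [0.1, 0.5, -2.1]
gripper_width: 0.016
```

Emit:
play_rows(plan=[[0,0,0.001,0,0,0],[0,0,0,0,0,0]])

```text
time_s: 11.25
tool_pos: [0.5876, -0.0165, 0.1411]
ee_rot: [0.042, 1.57, -0.042]
ft_force: [0.0, 0.4, -2.1]
gripper_width: 0.0159
```

Emit:
play_rows(plan=[[0,0,0.001,0,0,0],[0,0,0,0,0,0]])

```text
time_s: 11.45
tool_pos: [0.5886, -0.0166, 0.1411]
ee_rot: [0.042, 1.57, -0.042]
ft_force: [0.8, 0.6, -2.0]
gripper_width: 0.0158
```

Emit:
play_rows(plan=[[0,0,0.001,0,0,0],[0,0,0,0,0,0]])

```text
time_s: 11.65
tool_pos: [0.5896, -0.0166, 0.1411]
ee_rot: [0.042, 1.57, -0.042]
ft_force: [-0.2, -0.0, -1.9]
gripper_width: 0.0162
```

Emit:
play_rows(plan=[[0,0,0.001,0,0,0],[0,0,0,0,0,0]])

```text
time_s: 11.85
tool_pos: [0.5906, -0.0167, 0.1411]
ee_rot: [0.042, 1.57, -0.042]
ft_force: [0.2, -0.7, -2.1]
gripper_width: 0.016
```

Emit:
play_rows(plan=[[0,0,0.001,0,0,0],[0,0,0,0,0,0]])

```text
time_s: 12.05
tool_pos: [0.5916, -0.0167, 0.1411]
ee_rot: [0.042, 1.57, -0.042]
ft_force: [0.1, 0.3, -1.7]
gripper_width: 0.016
```

Emit:
play_rows(plan=[[0,0,0.001,0,0,0],[0,0,0,0,0,0]])

```text
time_s: 12.25
tool_pos: [0.5918, -0.0166, 0.1409]
ee_rot: [0.042, 1.572, -0.042]
ft_force: [-3.8, 1.3, -0.1]
gripper_width: 0.0159
```

Run:
```python
from g import *
where()
```

```text
seat rel panel: x -0.0014 y 0.0052 z 0.0223 F [-3.77  1.27 -0.07] T [ 0.06  0.47 -0.11]
```

Emit:
play_rows(plan=[[0,0,0,0,0,0],[0,0,0,0,0,0],[0,0,-0.0008,0,0,0],[0,0,0,0,0,0]])

```text
time_s: 12.65
tool_pos: [0.5918, -0.0167, 0.141]
ee_rot: [0.042, 1.57, -0.042]
ft_force: [-1.0, 0.8, -1.8]
gripper_width: 0.016
```

Emit:
play_rows(plan=[[0.001,0,0,0,0,0],[0.001,0,0,0,0,0],[0,0,0,0,0,0]])

```text
time_s: 12.95
tool_pos: [0.5917, -0.0168, 0.1389]
ee_rot: [0.042, 1.57, -0.042]
ft_force: [-1.3, -0.9, -2.6]
gripper_width: 0.0159
```

Emit:
play_rows(plan=[[0.001,0,0,0,0,0],[0.001,0,0,0,0,0],[0,0,0,0,0,0]])

```text
time_s: 13.25
tool_pos: [0.5917, -0.0168, 0.1369]
ee_rot: [0.042, 1.57, -0.042]
ft_force: [-0.2, 0.0, -3.3]
gripper_width: 0.016
```

Emit:
play_rows(plan=[[0.001,0,0,0,0,0],[0.001,0,0,0,0,0],[0,0,0,0,0,0]])

```text
time_s: 13.55
tool_pos: [0.5917, -0.0167, 0.1348]
ee_rot: [0.042, 1.57, -0.042]
ft_force: [-0.7, 0.7, -1.9]
gripper_width: 0.0158
```

Emit:
play_rows(plan=[[0.001,0,0,0,0,0],[0,0,0,0,0,0]])

```text
time_s: 13.75
tool_pos: [0.5917, -0.0167, 0.1339]
ee_rot: [0.042, 1.57, -0.042]
ft_force: [-0.3, 0.3, -3.1]
gripper_width: 0.0156
```

Emit:
play_rows(plan=[[0.001,0,0,0,0,0],[0,0,0,0,0,0]])

```text
time_s: 13.95
tool_pos: [0.5917, -0.0167, 0.1329]
ee_rot: [0.042, 1.57, -0.042]
ft_force: [-0.7, -0.1, -1.6]
gripper_width: 0.0158
```

Emit:
play_rows(plan=[[0.001,0,0,0,0,0],[0,0,0,0,0,0]])

```text
time_s: 14.15
tool_pos: [0.5917, -0.0167, 0.1319]
ee_rot: [0.042, 1.57, -0.042]
ft_force: [0.2, -0.0, -1.6]
gripper_width: 0.016
```

Emit:
play_rows(plan=[[0.001,0,0,0,0,0],[0,0,0,0,0,0]])

```text
time_s: 14.35
tool_pos: [0.5917, -0.0167, 0.1309]
ee_rot: [0.042, 1.57, -0.042]
ft_force: [1.1, 0.2, -1.8]
gripper_width: 0.016
```

Emit:
play_rows(plan=[[0.001,0,0,0,0,0],[0,0,0,0,0,0]])

```text
time_s: 14.55
tool_pos: [0.5917, -0.0167, 0.1299]
ee_rot: [0.042, 1.57, -0.042]
ft_force: [0.4, -0.4, -2.8]
gripper_width: 0.0159
```

Emit:
play_rows(plan=[[0.001,0,0,0,0,0],[0,0,0,0,0,0]])

```text
time_s: 14.75
tool_pos: [0.5916, -0.0167, 0.1289]
ee_rot: [0.042, 1.57, -0.042]
ft_force: [-0.7, 0.1, -1.8]
gripper_width: 0.0157
```

Emit:
play_rows(plan=[[0.001,0,0,0,0,0],[0,0,0,0,0,0]])

```text
time_s: 14.95
tool_pos: [0.5916, -0.0167, 0.1279]
ee_rot: [0.042, 1.571, -0.042]
ft_force: [0.2, -0.0, -2.1]
gripper_width: 0.016
```

Emit:
play_rows(plan=[[0.001,0,0,0,0,0],[0,0,0,0,0,0]])

```text
time_s: 15.15
tool_pos: [0.5916, -0.0167, 0.1269]
ee_rot: [0.042, 1.571, -0.042]
ft_force: [0.1, 0.3, -1.6]
gripper_width: 0.0162
```

Emit:
play_rows(plan=[[0.001,0,0,0,0,0],[0,0,0,0,0,0]])

```text
time_s: 15.35
tool_pos: [0.5915, -0.0167, 0.1259]
ee_rot: [0.042, 1.571, -0.042]
ft_force: [-0.7, -0.1, -2.8]
gripper_width: 0.0162
```

Emit:
play_rows(plan=[[0.001,0,0,0,0,0],[0,0,0,0,0,0]])

```text
time_s: 15.55
tool_pos: [0.5916, -0.0167, 0.1249]
ee_rot: [0.042, 1.571, -0.042]
ft_force: [0.9, -0.5, -2.5]
gripper_width: 0.016
```

Emit:
play_rows(plan=[[0.001,0,0,0,0,0],[0,0,0,0,0,0]])

```text
time_s: 15.75
tool_pos: [0.5915, -0.0167, 0.1239]
ee_rot: [0.042, 1.571, -0.042]
ft_force: [-0.0, -0.2, -2.0]
gripper_width: 0.0159
```

Emit:
play_rows(plan=[[0.001,0,0,0,0,0],[0,0,0,0,0,0]])

```text
time_s: 15.95
tool_pos: [0.5916, -0.0167, 0.1229]
ee_rot: [0.042, 1.571, -0.042]
ft_force: [-0.8, 0.8, -1.7]
gripper_width: 0.0159
```

Emit:
play_rows(plan=[[0.001,0,0,0,0,0],[0,0,0,0,0,0]])

```text
time_s: 16.15
tool_pos: [0.5916, -0.0167, 0.1219]
ee_rot: [0.042, 1.571, -0.042]
ft_force: [0.3, 0.4, -3.0]
gripper_width: 0.0162
```

Emit:
play_rows(plan=[[0.001,0,0,0,0,0],[0,0,0,0,0,0]])

```text
time_s: 16.35
tool_pos: [0.5916, -0.0167, 0.1209]
ee_rot: [0.042, 1.571, -0.042]
ft_force: [0.2, 0.1, -1.6]
gripper_width: 0.0157
```

Emit:
play_rows(plan=[[0.001,0,0,0,0,0],[0,0,0,0,0,0]])

```text
time_s: 16.55
tool_pos: [0.5916, -0.0167, 0.1199]
ee_rot: [0.042, 1.571, -0.042]
ft_force: [0.7, 0.3, -1.7]
gripper_width: 0.0159
```

Emit:
play_rows(plan=[[0.0005,0,0,0,0,0],[0,0,0,0,0,0]])

```text
time_s: 16.75
tool_pos: [0.5916, -0.0167, 0.1195]
ee_rot: [0.042, 1.57, -0.042]
ft_force: [0.5, -0.3, -1.7]
gripper_width: 0.0157
```

Emit:
play_rows(plan=[[0.0005,0,0,0,0,0],[0,0,0,0,0,0]])

```text
time_s: 16.95
tool_pos: [0.5916, -0.0167, 0.119]
ee_rot: [0.042, 1.57, -0.042]
ft_force: [-0.5, -0.2, -1.8]
gripper_width: 0.0157
```

Emit:
play_rows(plan=[[0.0005,0,0,0,0,0],[0,0,0,0,0,0]])

```text
time_s: 17.15
tool_pos: [0.5917, -0.0167, 0.1186]
ee_rot: [0.042, 1.57, -0.042]
ft_force: [0.8, -0.9, -2.1]
gripper_width: 0.0161
```

Emit:
play_rows(plan=[[0.0005,0,0,0,0,0],[0,0,0,0,0,0]])

```text
time_s: 17.35
tool_pos: [0.5917, -0.0167, 0.1184]
ee_rot: [0.042, 1.57, -0.042]
ft_force: [-1.3, 0.3, 0.9]
gripper_width: 0.016
```

Run:
```python
from g import *
from plant import *
import cv2
where()
a=grab_frame("scene")
cv2.imwrite("pics/j1.png",cv2.resize(a[150:240,230:340],None,fx=7,fy=6.5,interpolation=2))
```

```text
seat rel panel: x -0.0015 y 0.0051 z -0.0002 F [-1.33  0.27  0.94] T [ 0.11  0.16 -0.08]
```

View pics/j1.png

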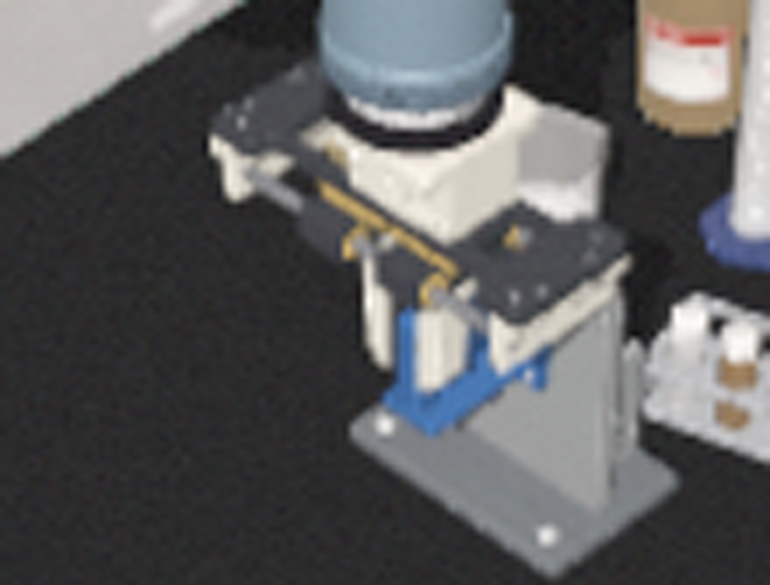

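Emit:
play_rows(plan=[[0,0,0.0005,0,0,0],[0,0,0,0,0,0],[0,0,0,0,0,0],[0,0,0,0,0,0]])

```text
time_s: 17.8
tool_pos: [0.5918, -0.0167, 0.1183]
ee_rot: [0.042, 1.571, -0.042]
ft_force: [-5.1, 1.2, 5.0]
gripper_width: 0.0159
```

Emit:
play_rows(plan=[[0,0,0,0,0,0],[0,0,0,0,0,0],[0,0,0,0,0,0],[0,0,0,0,0,0],[0,0,0,0,0,0],[0,0,0,0,0,0]], grip_force=3)

```text
time_s: 18.4
tool_pos: [0.5921, -0.0166, 0.118]
ee_rot: [0.042, 1.571, -0.042]
ft_force: [-2.7, 1.2, 2.7]
gripper_width: 0.0164
```

Emit:
play_rows(plan=[[0,0,0,0,0,0],[0,0,0,0,0,0],[0,0,0,0,0,0],[0,0,0,0,0,0],[0,0,0,0,0,0],[0,0,0,0,0,0],[0,0,0,0,0,0],[0,0,0,0,0,0]], fingers=130)

```text
time_s: 19.2
tool_pos: [0.5922, -0.0167, 0.1181]
ee_rot: [0.042, 1.57, -0.042]
ft_force: [-0.1, 0.4, -0.1]
gripper_width: 0.0454
```

Run:
```python
from g import *
from plant import *
import cv2
where(); print(sense()["gripper_width"])
a=grab_frame("scene")
cv2.imwrite("pics/k1.png",cv2.resize(a[150:240,230:340],None,fx=7,fy=6.5,interpolation=2))
```

```text
seat rel panel: x -0.001 y 0.0051 z -0.0005 F [-0.14  0.4  -0.12] T [-0.01  0.02  0.03]
0.0453646129154207
```

View pics/k1.png

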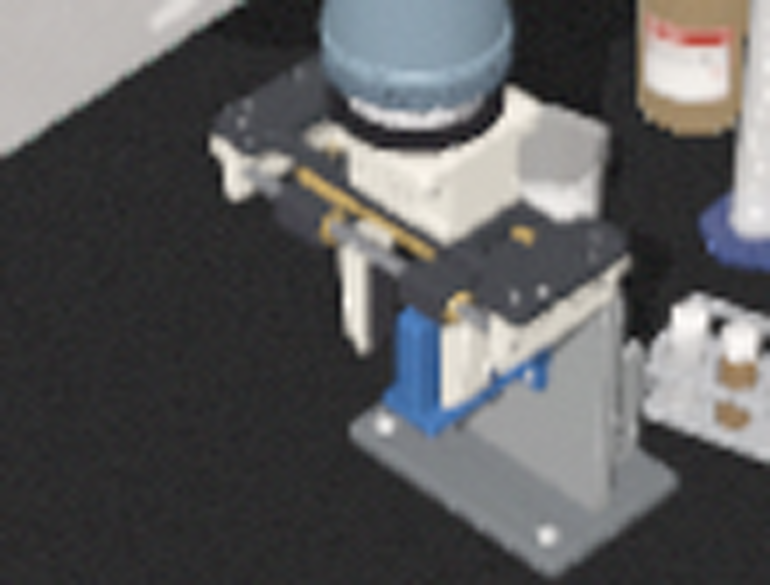

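Released and still hanging. Retract straight up.

Emit:
play_rows(plan=[[-0.01,0,0,0,0,0],[-0.02,0,0,0,0,0],[-0.03,0,0,0,0,0],[-0.04,0,0,0,0,0],[-0.03,0,-0.03,0,0,0],[0,0,-0.045,0,0,0],[0,0,-0.045,0,0,0],[0,0,-0.045,0,0,0],[0,0,-0.03,0,0,0],[0,0,0,0,0,0]])

```text
time_s: 20.25
tool_pos: [0.3942, -0.0056, 0.249]
ee_rot: [0.042, 1.57, -0.043]
ft_force: [-0.2, -0.4, -0.5]
gripper_width: 0.0454
```

Run:
```python
from g import *
from plant import *
import cv2
print(sense()["tool_pos"])
a=grab_frame("scene");b=grab_frame("top")
cv2.imwrite("pics/l1.png",cv2.resize(a[150:240,230:340],None,fx=7,fy=6.5,interpolation=2))
cv2.imwrite("pics/l2.png",b)
for c in("scene","top"):
  for t in("bracket_seat","bracket_tip","wash_bottle","timer","beaker_2"): print(c,t,[(r["p"],np.round(r["centre"],3)) for r in pinpoint(c,t)][:1])
```

```text
[ 0.39422959 -0.00556347  0.2490493 ]
scene bracket_seat [(0.96, array([ 0.647, -0.016,  0.149]))]
scene bracket_tip [(0.42, array([ 0.649, -0.027,  0.149]))]
scene wash_bottle [(0.59, array([ 0.543,  0.345, -0.   ]))]
scene timer []
scene beaker_2 []
top bracket_seat [(0.75, array([ 0.646, -0.016,  0.149]))]
top bracket_tip [(0.83, array([ 0.593, -0.016,  0.136]))]
top wash_bottle [(0.68, array([ 0.545,  0.341, -0.003]))]
top timer [(0.93, array([ 0.374,  0.298, -0.003]))]
top beaker_2 [(0.64, array([ 0.715, -0.291,  0.   ]))]
```

View pics/l1.png

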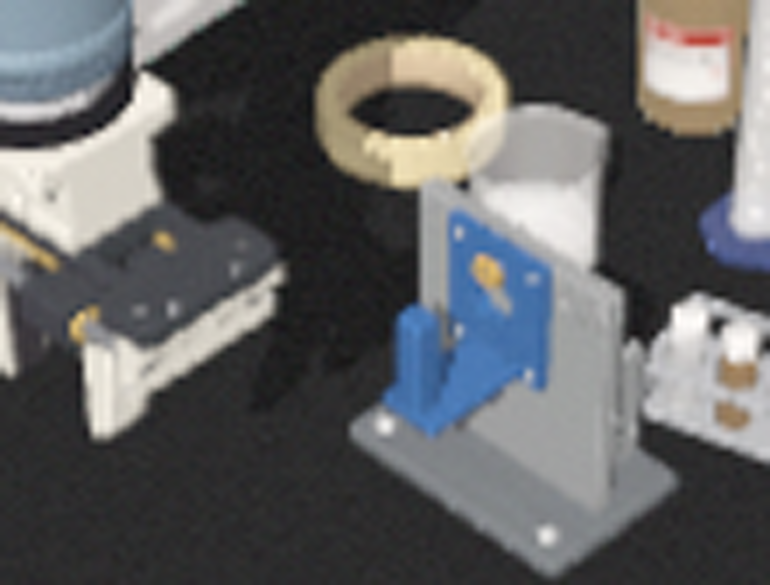

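View pics/l2.png

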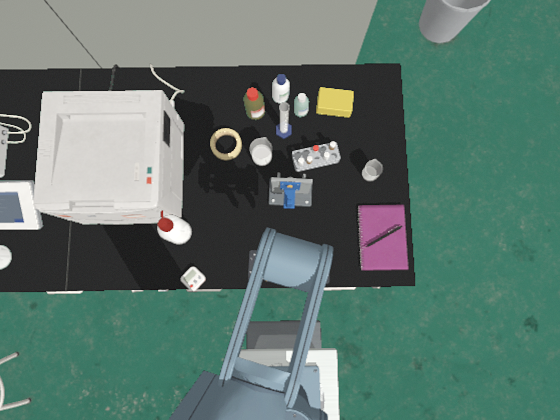

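The zoomed picture (around pixel 488,270) shows the brass head at the top of the narrow slot, with the plate flat on the panel. The full top view shows the bystanders where they were.

```bash
python3 -c "
from plant import *
print(job_done())"
```

```text
the job is handed in; nothing more can be done
None
```

The bracket is hanging on the screw, released, and I handed the job in with about 20 s used of the 64 s. No verdict was reported.

- **Grasp and approach:** I gripped the post across y at 25 N. I lined the bracket up with the panel at the screw offset I measured in the pictures, about +5 mm along the slot.
- **Keyhole over the head:** I moved in mostly in 1 mm steps. There was no contact until the plate met the panel, at about 4 N.
- **Slide down:** I lowered it in 1 mm then 0.5 mm steps until the screw took the weight, at a computed seat height of -0.2 mm. A last light press inwards, with the fingers still holding, read about 5 N in x and 5 N in z. I then dropped the grip to 3 N, opened the fingers and backed the arm away.
- **Last checks:**
  - The picture shows the brass head at the top end of the narrow slot and the plate upright and flat on the panel.
  - The network put the seat point at z = 0.149 m from both cameras (target 0.150).
  - The wash bottle and timer read within about 5 mm of where they started, which is the networks' own error. The beaker has no starting reading, but it looks unmoved in the top picture.
- **Wrong or in disagreement:**
  - I first turned the held bracket the wrong way, in free air, and turned it back.
  - The scene camera's final tip reading was plainly wrong: low confidence, and it landed on the panel point. The top camera's tip reading fits.
  - The two cameras differed by about 2 mm on where the screw sits along the slot, which did not affect the fit.

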